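# Weigh a batch of vials on the spring scale

## Task

Lift the lid of the vial case well up and let go of it to see that its hinge holds it there; then stand every vial from the case in the hanging carrier, one to a compartment and shared between its two ends, hang the loaded carrier on the hook of the spring scale, letting it down slowly so that the pointer sinks without a jerk, and leave it hanging free and level until the pointer has settled. After that take the carrier off again and stand it squarely on the grey bench mat with all the vials still upright in it, and shut the empty case's lid; do not push the other things on the bench about.

Things in the scene. Friction and masses are not known exactly. Their poses are not given: they have to be found in the camera images.
- lid (a joint): Angle of the case's deep grey lid (0 shut, grows as it opens, at most 1.9; at 1.57 its front wall is uppermost). A friction hinge holds it wherever it is left; about 3 N at the handle moves it.
- case: Fixed grey vial case; origin at the centre of its underside, x from handle side to hinge side, y along the hinge. 140 mm (x) by 210 mm (y), base 34 mm high, shut lid's top at 95 mm. The vials stand in one row along y at x = -20 mm, 46 mm apart (y = -69, -23, 23, 69 mm), in pockets 18 mm deep, undersides 8 mm over the bench.
- lid_hinge (a point): Middle of the lid's hinge line, at the upper far edge of the case, 35 mm over the bench; axes as the case's. Opening turns the lid about the y axis: the handle goes up, then back.
- lid_handle (a point): Middle of the lid's handle, a round steel bar 10 mm thick, 100 mm long, parallel to the hinge, 50 mm off the lid's front wall; when shut 50 mm above the hinge line and 190 mm before it. A gripper pointing down can pinch it across (along the case's x) and follow the arc without turning, the bar turning between its pads.
- carrier: Loose aluminium vial carrier, 0.2 kg; origin at the centre of its underside, z up. Base 118 mm (x) by 196 mm (y), with two square compartments (cups) at each end: centres x = +-29, y = +-70 mm, each 32 mm wide inside, floor 5 mm and walls 39 mm above the underside; a vial stands 38 mm out of it. Between the ends stands a steel wire bow topped by a grip tab.
- carrier_tab (a point): Centre of the carrier's white grip tab, 166 mm above the carrier's underside: 14 mm thick along the carrier's y, 32 mm wide along x, 46 mm tall (z 143 to 189 mm). Axes as the carrier's.
- carrier_eye (a point): Underside of the apex of the carrier's wire bow, 136 mm above its underside: this rests on the hook, which goes through the bow along the carrier's x. The bow lies in the plane x = 0, wire 8 mm thick: uprights at y = +-20 mm up to z = 122 mm, then sloping to the apex (centre of the wire at z = 140 mm).
- hook (a joint): How far the scale's hook has sunk, m (0 unloaded, at most 0.05). Spring about 160 N/m: about 6 mm per 100 g; some 20 to 29 mm with a loaded carrier.
- hook_seat (a point): Seat of the hook: top of its 8 mm rod at the lowest point, 219 mm over the bench when unloaded. Frame: z up, -x the way the hook points. In front (-x) the rod rises to an end 22 mm off, its top 20 mm above the seat; behind it rises 12 mm to a level arm from the column.
- scale: Fixed spring scale; origin under its white column (front face 132 mm behind the hook seat, top at 270 mm; foot 120 by 150 mm). Axes as the hook seat's. Bring the carrier from -x, its y across the arm, the eye higher than the hook's end; move to +x until the eye is over the seat and let down.
- mat: Thin fixed grey bench mat with a dark border line, 165 mm (x) by 245 mm (y), 2 mm thick; origin at the centre of its underside. The carrier stands on it with its long side along the mat's long side.
- vial_1_mid (a point): Centre (half-way up) of sample vial 1: 24 mm thick, 72 mm tall, about 60 g, its z axis along the vial; the body below the screw cap is 62 mm tall (to 26 mm above this point). Absent in some starts.
- vial_2_mid (a point): Centre (half-way up) of sample vial 2: 24 mm thick, 72 mm tall, about 60 g, its z axis along the vial; the body below the screw cap is 62 mm tall (to 26 mm above this point). Absent in some starts.
- vial_3_mid (a point): Centre (half-way up) of sample vial 3: 24 mm thick, 72 mm tall, about 60 g, its z axis along the vial; the body below the screw cap is 62 mm tall (to 26 mm above this point). Absent in some starts.
- vial_4_mid (a point): Centre (half-way up) of sample vial 4: 24 mm thick, 72 mm tall, about 60 g, its z axis along the vial; the body below the screw cap is 62 mm tall (to 26 mm above this point). Absent in some starts.
- tip_box: Bystander: carton 85 x 121 x 55 mm near the front edge; leave alone.
- bench_timer: Bystander: small white timer 50 x 75 x 62 mm; leave alone. It stands by the left foot of a large fixed monitor, whose screen overhangs the right rear of the bench: keep the gripper and the carrier clear of it.
- calculator: Bystander: flat calculator 128 x 93 x 13 mm; leave alone.

How it is judged:
By the outcome, as a careful person would: the job done as asked, in the order asked, and still so for the second after the job is handed in, with the robot touching nothing.
Of vial_1, vial_2, vial_3, vial_4 only 2 to 4 are there at a start; the rules pass over those that are not, and their reading is None.
At some moment in a run one of carrier may be knocked a few centimetres aside while the robot is not near it.
It also fails if it takes over 210 s, if anything falls off the work surface, if the arm or the gripper's body presses on something with over 40 N, if the wrist force passes 120 N, or if a joint passes its speed limit or range.

## Robot

A 6-joint arm with a two-finger parallel gripper is mounted at the origin on a cart in front of the work surface, level with it; the furniture and walls round the work are solid. World frame = base frame: x ahead of the robot, y to its left, z up, the work surface at z = 0. Lengths are in mm, angles in rad, forces in N, time in s.
With the tool pointing down it reaches from about 300 to 775 mm from the base axis. Payload 14.6 kg.
Tool frame: the origin (TCP) lies at the very end of the fingers, on their centre line; the grasp point (between the pads) lies 19 mm behind it; z points along the fingers, y is the line along which they close (so a half turn about z gives the same grasp; the last joint's range is limited). The gripper opens to 94 mm and grips with 3 to 60 N. Pads are 16 mm wide; open, the fingers measure 119 mm over their backs; the gripper's body (75 mm by 177 mm) begins 78 mm behind the grasp point.
Start: joints at [-1.229, 0.3, 1.521, -0, 1.321, -0.067], TCP at [218.622, -504.672, 205.446] pointing down, gripper open.
Joint ranges: [-3.03, 3.03], [-0.79, 2.21], [0.23, 2.52], [-1.04, 4.18], [0, 3.07], [-2.55, 2.55]. Speed limits (rad/s): [2.22, 2.22, 2.57, 3.14, 3.14, 3.14].

## Interface

Orientations are given as [roll, pitch, yaw] about the fixed x, y, z axes, in that order (R = Rz(yaw) Ry(pitch) Rx(roll)).
In Python, from cell import manip, eyes, ticket gives the robot as it stands. The module is installed in compiled form; this text tells all that it offers.
- The arm moves only by the tool arm_command, never from a script. Its argument "plan" is a list of rows, each a list of 5 numbers: the opening, from -1 (shut) to 1 (fully open), then the shift along the tool's x, y, z in m, then the turn about the tool's z in rad. In form: [[jaw, dx, dy, dz, roll], ...]. A call has 1 to 20 rows; each row shifts and turns the commanded pose from where the row before left it, along the tool's axes as they then stand; what a row does not reach is not made up. A row lasts 1/8 s, in which the tool goes at most 62.5 mm and 10.7 degrees, less where a joint would pass 70% of its speed; a pose out of reach is approached as far as the arm can. A call is refused whole if a number of a shift passes 0.0625 or a number of a turn 0.188, either way. A call with a gripper value outside its range is refused whole. The fingers move at their own pace and stop on an object; "newtons" is the grip in N (left out, the last holds). Time passes only in rows, so rows that do not move let the fingers close. It gives the time, the measured TCP pose, the force, the opening and the grip force at its end, in the units of the state.
- manip.read_state(): the state, without advancing time (a new reading comes with each control period).
- eyes.camera(name): name is "side" or "top" or "wrist"; returns a dict with "img" (480x640x3 uint8, blue, green, red), "z_map" (480x640 float32, mm along the optical axis (not along the pixel's ray), 0 where there is no reading), "fx", "fy", "cx", "cy" (pixels), "eye" and "orientation" of the camera in the world. Camera axes: x right, y down, z forward; pixel columns grow to the right and rows downward; lengths in mm; the calibration is good to about 2 mm. A picture is of the moment at which its call begins.
- ticket.sign_off(): hands the job in; it is judged then, once.
The state is a dict: "clock": time; "joints": joint angles; "qd": joint speeds; "effort": joint torques, N m; "eef_pos": TCP position; "eef_rot": TCP orientation; "wrist_force": force on the tool from outside, world axes, zero at the start; "moment": the same for the moment, N m; "finger_gap": finger opening in mm; "finger_force": force on a finger pad.
Only numpy, scipy, OpenCV 4.12 (cv2) and the standard library are available. Lean on these libraries where they do the work, as an engineer would, in place of code of your own. Each camera call takes 0.05 s, during which the arm holds its last target. There are 200 camera calls.

## Working session

There is one attempt and no reset: what is moved stays moved. The work goes in short steps, Python scripts to look and compute and a tool call to move; the robot and the scene stay as the last step left them, time stands still between calls to the robot, and variables do not carry over. Pictures are saved under pics/ and viewed, at most 14 in all, crops included, and the job is handed in when it is done.

Besides the shell and the picture viewer there is one more tool, called after ">>>" as name([rows], argument=value, ...), one row to a line, values as JSON. arm_command: Moves the arm, as the interface text tells. Its arguments: {"type":"object","properties":{"plan":{"type":"array"},"newtons":{"type":"number"}},"required":["plan"]}

```bash
mkdir -p pics
cat > h.py <<'E'
import numpy as np, cv2
from scipy.spatial.transform import Rotation as R
from cell import manip, eyes, ticket
def look(n):
    c=eyes.camera(n)
    o=np.array(c["orientation"],float)
    c["R"]=o if o.shape==(3,3) else R.from_euler("xyz",o).as_matrix()
    c["eye"]=np.array(c["eye"],float); return c
def cloud(c):
    v,u=np.mgrid[0:480,0:640]; z=c["z_map"]
    p=np.stack([(u-c["cx"])/c["fx"]*z,(v-c["cy"])/c["fy"]*z,z],-1)
    return p@c["R"].T+c["eye"]
def ray(c,u,v,h):
    d=c["R"]@np.array([(u-c["cx"])/c["fx"],(v-c["cy"])/c["fy"],1]); return c["eye"]+d*(h-c["eye"][2])/d[2]
E
python3 - <<'E'
from h import *
for n in("top","side","wrist"):
    c=look(n); cv2.imwrite(f"pics/{n}0.png",c["img"]); np.savez(f"{n}0.npz",img=c["img"],P=cloud(c)); print(n,c["eye"],c["orientation"],c["fx"])
print(manip.read_state())
E
```

```text
top [ 388.60044809   30.29634751 1437.35760112] [-2.99881183 -0.01260187 -1.56331706] 543.8417347016663
side [   98.9531908  -1001.75017684  1127.638094  ] [-2.29195331  0.01590667 -0.45154927] 585.6278780591635
wrist [ 287.97133317 -474.76459365  383.62229882] [ 2.87717744e+00  1.59895246e-03 -1.16100183e+00] 394.54496607056586
{'clock': 0.15, 'joints': array([-1.22861450e+00,  3.00308986e-01,  1.52144431e+00, -2.96266684e-05,
        1.32068724e+00, -6.66338431e-02]), 'qd': array([-0.00035482, -0.00200652, -0.00206187,  0.00133948, -0.00013448,
        0.00015583]), 'effort': array([ 9.54203824e-04, -5.31960583e+01, -3.52819455e+01,  7.08809076e-02,
        2.36492202e-02, -6.64862068e-05]), 'eef_pos': array([ 218.5433708 , -504.49848437,  205.03311302]), 'eef_rot': array([-3.14074474e+00, -2.78209669e-05,  4.08823000e-01]), 'wrist_force': array([ 0.11198388, -0.02203258,  0.48396671]), 'moment': array([0.03483768, 0.04732611, 0.03768409]), 'finger_force': 0.0, 'finger_gap': 93.62926619754792}
```

View pics/top0.png

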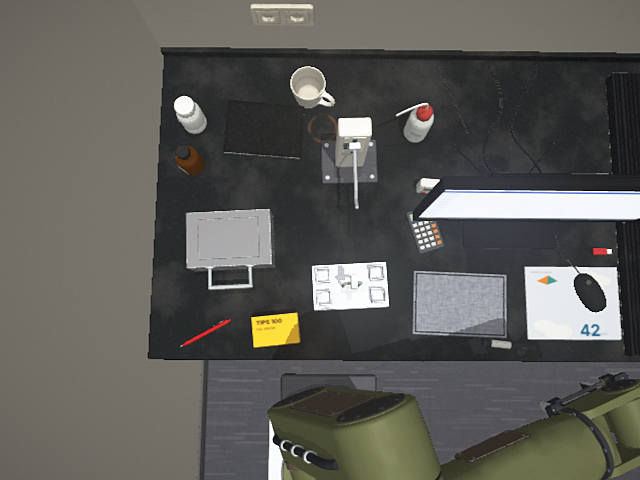

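View pics/side0.png

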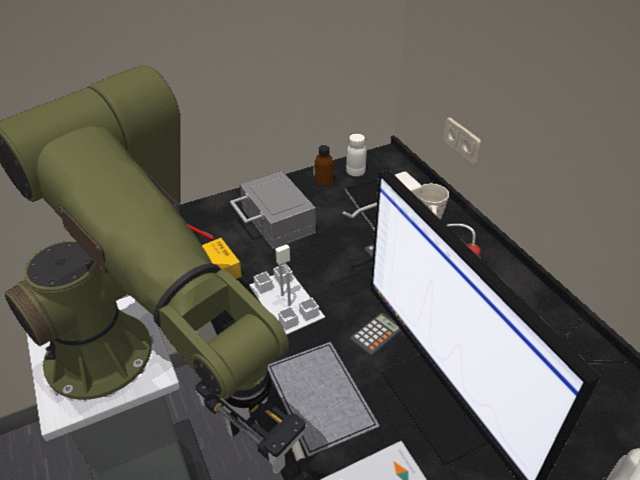

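The top view shows the case at (230,238) with its handle bar at (230,287), the carrier at (350,286), and the mat at (460,303). The scale is at (350,150) with its hook end at (356,207), and the monitor's edge is at (415,215). The side view agrees. Next I measure rough positions.

Run:
```python
from h import *
d=np.load("top0.npz"); P=d["P"]; img=d["img"]
s=np.load("side0.npz"); S=s["P"]
def rep(name,m,Q=P,hull=True):
    m=m.astype(np.uint8); n,l,st,ce=cv2.connectedComponentsWithStats(m)
    for i in range(1,n):
        if st[i,4]<15: continue
        q=Q[l==i]; r=cv2.minAreaRect(q[:,:2].astype(np.float32))
        print(name,st[i,:5],"med",np.median(q,0).round(1),"rect",np.round(r[0],1),np.round(r[1],1),round(r[2],1))
x,y,z=P[...,0],P[...,1],P[...,2]
def reg(u0,u1,v0,v1):
    m=np.zeros((480,640),bool); m[v0:v1,u0:u1]=1; return m
rep("lidtop",(z>87)&(z<105)&reg(175,285,200,300))
rep("handle",(z>60)&(z<105)&reg(195,265,272,300))
rep("carr>2.5cm",(z>25)&(z<60)&reg(300,400,255,320))
rep("tab",(z>160)&(z<215)&reg(300,400,255,320))
g=cv2.cvtColor(img,cv2.COLOR_BGR2GRAY)
rep("carrbase",(g>150)&reg(300,400,250,320))
rep("mat",cv2.morphologyEx(((g>60)&reg(405,515,262,345)).astype(np.uint8),cv2.MORPH_OPEN,np.ones((5,5)))>0)
rep("hook",(z>190)&(z<245)&reg(320,385,150,215))
for v in range(150,212,4):
    k=[u for u in range(320,385) if z[v,u]>150]
    if k: print(v,k[0],k[-1],P[v,k[len(k)//2]].round(0))
rep("box",(z>40)&(z<70)&reg(245,305,305,352))
rep("monitor",(z>70)&reg(405,640,160,235))
```

```text
lidtop [ 186  209   87   81 4952] med [574.7 261.4  96.7] rect [552.6 260.6] [195.6 211.2] 3.2
handle [209 272  44  18 260] med [462.3 254.6  89.5] rect [474.2 255.1] [ 42.1 106.7] 1.0
carr>2.5cm [370 265  15  15  76] med [ 505.  -115.9   37.5] rect [ 501.8 -112.8] [36.9 37.2] 0.1
carr>2.5cm [316 268  15  15  59] med [495.7  26.3  37.4] rect [492.8  26.4] [36.6 36.1] 0.6
carr>2.5cm [371 287  16  16  70] med [ 443.  -117.6   38.1] rect [ 444.1 -117.1] [36.7 37.1] 4.2
carr>2.5cm [317 290  15  16  57] med [436.3  20.9  39.6] rect [435.2  22.2] [35.9 36.6] 5.2
tab [351 274   7  15  92] med [468.4 -44.5 188.8] rect [468.4 -44.7] [13.9 32.2] 89.8
carrbase [ 312  262   77   48 3335] med [465.3 -42.1   6. ] rect [460.5 -44.8] [133.8 197.7] 3.7
mat [440 262   5   5  25] med [ 527.5 -289.6    0.8] rect [ 527.5 -289. ] [13.2 11.4] 87.6
mat [448 262   5   6  30] med [ 5.262e+02 -3.113e+02 -2.000e-01] rect [ 526.6 -311.4] [12.9 14.1] 88.1
mat [ 412  270   95   68 5866] med [ 424.2 -330.9    2. ] rect [ 427.3 -215. ] [487.4 169.1] 87.8
mat [405 279   5   7  35] med [ 479.1 -195.7    0.9] rect [ 47
[... 471 characters left out ...]
0.9 -48.7] [140.8  22.3] 5.5
150 338 367 [767. -40. 227.]
154 353 356 [ 389.   30. 1437.]
158 354 356 [747. -44. 232.]
162 353 356 [738. -44. 230.]
166 354 356 [729. -44. 230.]
170 354 357 [720. -46. 228.]
174 354 357 [710. -46. 229.]
178 354 357 [701. -46. 228.]
182 354 357 [ 389.   30. 1437.]
186 355 357 [683. -47. 226.]
190 355 357 [672. -46. 231.]
194 355 357 [664. -47. 227.]
198 355 357 [655. -47. 223.]
202 355 379 [644. -48. 233.]
206 355 358 [634. -48. 238.]
210 363 363 [ 389.   30. 1437.]
box [ 252  312   48   35 1402] med [355.  143.4  56.1] rect [354.5 144.2] [ 75.4 115.1] 6.3
monitor [  413   171   227    52 10243] med [ 630.2 -407.1  353.2] rect [ 595.7 -330.6] [184.  811.6] 17.1
```

>>> arm_command([
  [0.2, 0, 0, -0.012, -0.166],
  [0.2, 0, 0, -0.012, -0.166],
  [0.2, 0, 0, -0.012, -0.166],
  [0.2, 0, 0, -0.012, -0.166],
  [0.2, 0, 0, -0.012, -0.166],
  [0.2, 0, 0, -0.012, -0.166],
  [0.2, 0, 0, -0.012, -0.166],
  [0.2, 0.058, 0.018, 0, 0],
  [0.2, 0.058, 0.018, 0, 0],
  [0.2, 0.058, 0.018, 0, 0],
  [0.2, 0.058, 0.018, 0, 0],
  [0.2, 0.058, 0.018, 0, 0],
  [0.2, 0.058, 0.018, 0, 0],
  [0.2, 0.058, 0.018, 0, 0],
  [0.2, 0.058, 0.018, 0, 0],
  [0.2, 0.058, 0.018, 0, 0],
  [0.2, 0.058, 0.018, 0, 0],
  [0.2, 0.058, 0.018, 0, 0],
  [0.2, 0.058, 0.018, 0, 0],
  [0.2, 0.058, 0.018, 0, 0],
])

```text
clock: 2.65
eef_pos: [452.7, 251.5, 289.3]
eef_rot: [3.142, 0.0, 1.571]
wrist_force: [0.1, -1.2, 0.6]
finger_gap: 56.1
finger_force: 0.0
```

```bash
cat >> h.py <<'E'
def to(x,y,z,yaw_deg,s=None):
    s=s or manip.read_state(); p=np.array(s["eef_pos"]); yw=R.from_euler("xyz",s["eef_rot"]).as_matrix(); yaw=np.arctan2(yw[1,0],yw[0,0])
    t=np.radians(yaw_deg); d=np.array([x,y,z])-p
    print("at",p.round(1),"yaw",np.degrees(yaw).round(2),"| roll",round(yaw-t,3),"then dx",round(d[0]*np.cos(t)+d[1]*np.sin(t),1),"dy",round(d[0]*np.sin(t)-d[1]*np.cos(t),1),"dz",round(-d[2],1))
def rects(name,m,Q,amin=60):
    n,l,st,ce=cv2.connectedComponentsWithStats(m.astype(np.uint8))
    for i in range(1,n):
        if st[i,4]<amin: continue
        q=Q[l==i]; r=cv2.minAreaRect(q[:,:2].astype(np.float32))
        print(name,st[i,:5],"med",np.median(q,0).round(1),"rect",np.round(r[0],1),np.round(r[1],1),round(r[2],1))
E
python3 - <<'E'
from h import *
c=look("wrist"); P=cloud(c); z=P[...,2]; ok=c["z_map"]>0
cv2.imwrite("pics/w1.png",c["img"]); print(manip.read_state()["eef_pos"],manip.read_state()["eef_rot"])
rects("handle",ok&(z>70)&(z<110),P)
d=np.load("top0.npz")["P"]; m=(d[...,2]>40)&(d[...,2]<900)
q=d[150:240,405:640][m[150:240,405:640]]
for y0 in range(-330,-110,20):
    k=q[(q[:,1]>y0)&(q[:,1]<y0+20)]
    if len(k): print(y0,"x",k[:,0].min().round(),k[:,0].max().round(),"z",k[:,2].min().round(),k[:,2].max().round())
E
```

```text
[453.47599596 256.2593759  287.94119871] [-3.13983391e+00 -6.38101831e-04  1.57326847e+00]
handle [  315    86   215   224 33333] med [574.4 275.9  95.4] rect [551.6 260.5] [195.3 210.3] 3.4
handle [600 426  13  43 198] med [786.6 -15.5  89.6] rect [788.4 -21.5] [45.5 16.3] 68.1
handle [324 436   8  29 183] med [466.3 -22.6  90.6] rect [466.4 -23.1] [8.  5.4] 2.6
-330 x 625.0 676.0 z 114.0 455.0
-310 x 625.0 673.0 z 109.0 453.0
-290 x 625.0 745.0 z 57.0 455.0
-270 x 625.0 745.0 z 46.0 455.0
-250 x 625.0 747.0 z 41.0 455.0
-230 x 625.0 744.0 z 41.0 455.0
-210 x 625.0 650.0 z 108.0 455.0
```

View pics/w1.png

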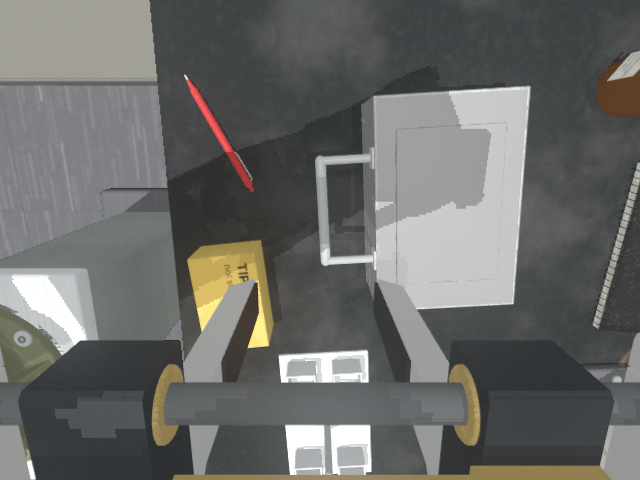

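The wrist view shows the handle bar from (320,158) to (327,262), the lid's top at (445,195) and the carrier at the bottom. The case's yaw comes out near 3.4° and the bar's centre near (459, 255), with the same bar height in both views. Next I go down and pinch the bar.

```bash
python3 -c "
from h import *
to(459.3,255,66,93.4)"
```

```text
at [453.5 256.3 287.9] yaw 90.14 | roll -0.057 then dx -1.6 dy 5.7 dz 221.9
```

>>> arm_command([
  [0.0, 0, 0, 0, -0.057],
  [0.0, -0.002, 0.006, 0.04, 0],
  [0.0, 0, 0, 0.045, 0],
  [0.0, 0, 0, 0.045, 0],
  [0.0, 0, 0, 0.045, 0],
  [0.0, 0, 0, 0.028, 0],
  [0.0, 0, 0, 0.019, 0],
  [0.0, 0, 0, 0, 0],
  [0.0, 0, 0, 0, 0],
  [-1, 0, 0, 0, 0],
  [-1, 0, 0, 0, 0],
  [-1, 0, 0, 0, 0],
  [-1, 0, 0, 0, 0],
  [-1, 0, 0, 0, 0],
  [-1, 0, 0, 0, 0],
], newtons=20)

```text
clock: 4.58
eef_pos: [460.2, 247.8, 67.9]
eef_rot: [3.138, -0.001, 1.628]
wrist_force: [9.6, -0.4, -2.9]
finger_gap: 9.5
finger_force: 20.0
```

>>> arm_command([
  [-1, 0, 0.005, -0.016, 0],
  [-1, 0, 0.0063, -0.0155, 0],
  [-1, 0, 0.0076, -0.0149, 0],
  [-1, 0, 0.0088, -0.0142, 0],
  [-1, 0, 0.01, -0.0134, 0],
  [-1, 0, 0.0111, -0.0125, 0],
  [-1, 0, 0.0121, -0.0115, 0],
  [-1, 0, 0.013, -0.0104, 0],
  [-1, 0, 0.0139, -0.0093, 0],
  [-1, 0, 0.0146, -0.0081, 0],
  [-1, 0, 0.0152, -0.0068, 0],
  [-1, 0, 0.0158, -0.0055, 0],
  [-1, 0, 0.0162, -0.0041, 0],
  [-1, 0, 0.0165, -0.0028, 0],
  [-1, 0, 0.0166, -0.0014, 0],
  [-1, 0, 0.0167, 0, 0],
  [-1, 0, 0.0166, 0.0015, 0],
  [-1, 0, 0.0164, 0.0029, 0],
  [-1, 0, 0.0161, 0.0043, 0],
  [-1, 0, 0, 0, 0],
])

```text
clock: 7.08
eef_pos: [707.6, 261.7, 204.5]
eef_rot: [3.141, 0.0, 1.627]
wrist_force: [2.9, -0.4, 0.0]
finger_gap: 9.1
finger_force: 20.0
```

>>> arm_command([
  [-1, 0, 0.008, 0.0025, 0],
  [-1, 0, 0.008, 0.003, 0],
  [-1, 0, 0, 0, 0],
  [0, 0, 0, 0, 0],
  [0, 0, 0, 0, 0],
  [0, 0, 0, 0, 0],
  [0, 0, 0, 0, 0],
  [0, 0, 0, -0.03, 0],
  [0, 0, -0.003, -0.03, 0],
  [0, 0, -0.03, -0.03, 0],
  [0, 0, -0.05, 0, 0],
  [0, 0, -0.05, 0, 0],
  [0, 0, -0.05, 0, 0],
  [0, 0, 0, 0, 0],
  [0, 0, 0, 0, 0],
])

```text
clock: 8.95
eef_pos: [542.3, 252.6, 290.4]
eef_rot: [3.14, -0.0, 1.628]
wrist_force: [0.4, -0.0, -0.1]
finger_gap: 47.0
finger_force: 0.0
```

Run:
```python
from h import *
c=look("wrist"); P=cloud(c); np.savez("w2.npz",img=c["img"],P=P,z=c["z_map"]); z=P[...,2]; ok=c["z_map"]>0
cv2.imwrite("pics/w2.png",c["img"]); print(manip.read_state()["eef_pos"])
rects("vialtop",ok&(z>70)&(z<90)&(P[...,1]>120)&(P[...,0]>480)&(P[...,0]<620),P)
rects("base",ok&(z>25)&(z<42)&(P[...,1]>120)&(P[...,0]>480)&(P[...,0]<700),P,300)
rects("lid",ok&(z>150)&(z<240)&(P[...,1]>120)&(P[...,0]>600),P,100)
```

```text
[542.65447327 252.50420573 289.97816324]
vialtop [320 123  25  26 505] med [553.5 330.   79.3] rect [553.6 329.9] [23.1 22.8] 49.1
vialtop [320 260  23  24 446] med [561.8 193.5  79.2] rect [561.9 192.2] [23.1 23.6] 4.5
base [  285   100   191   191 11323] med [664.8 283.2  34.3] rect [607.2 263.7] [196.9 209.5] 3.3
lid [  453    83   160   259 22650] med [699.5 284.  170.5] rect [695.2 269.3] [ 64.1 209.7] 3.5
```

View pics/w2.png

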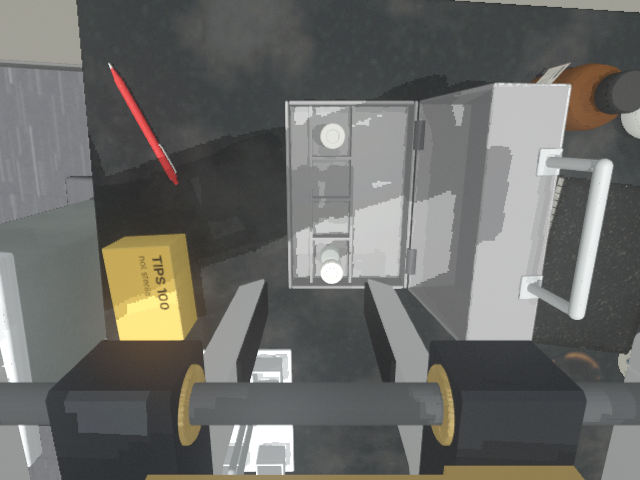

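The wrist view shows the open case with the lid standing on its own and two vials, with tops at (332,135) and (331,271), i.e. (553.6,330) and (561.9,192) at z 79. I take the near one first.

```bash
python3 -c "
from h import *
to(561.5,192.3,45,93.4)"
```

```text
at [542.7 252.5 290. ] yaw 93.25 | roll -0.003 then dx -61.2 dy 15.2 dz 245.0
```

>>> arm_command([
  [0, -0.031, 0.008, 0.04, 0],
  [0, -0.03, 0.007, 0.04, 0],
  [0, 0, 0, 0.045, 0],
  [0, 0, 0, 0.045, 0],
  [0, 0, 0, 0.04, 0],
  [0, 0, 0, 0.02, 0],
  [0, 0, 0, 0.015, 0],
  [0, 0, 0, 0, 0],
  [0, 0, 0, 0, 0],
  [-1, 0, 0, 0, 0],
  [-1, 0, 0, 0, 0],
  [-1, 0, 0, 0, 0],
  [-1, 0, 0, 0, 0],
  [-1, 0, 0, 0, 0],
], newtons=15)

```text
clock: 10.75
eef_pos: [560.4, 192.5, 45.1]
eef_rot: [3.141, -0.0, 1.628]
wrist_force: [0.1, -0.4, 3.4]
finger_gap: 22.4
finger_force: 15.0
```

>>> arm_command([
  [-1, 0, 0, -0.01, 0],
  [-1, 0, 0, -0.02, 0],
  [-1, 0, 0, -0.04, 0],
  [-1, 0, 0, -0.055, 0],
  [-1, 0, 0, -0.055, 0],
  [-1, 0, 0, -0.045, 0],
  [-1, -0.02, -0.01, -0.02, 0],
  [-1, -0.045, -0.02, 0, 0],
  [-1, -0.05, -0.025, 0, 0],
  [-1, -0.05, -0.025, 0, 0],
  [-1, -0.045, -0.02, 0, 0],
  [-1, -0.026, -0.01, 0, 0],
  [-1, -0.01, 0, 0, 0],
  [-1, 0, 0, 0, 0],
  [-1, 0, 0, 0, 0],
])

```text
clock: 12.62
eef_pos: [464.6, -58.6, 289.7]
eef_rot: [-3.141, -0.0, 1.629]
wrist_force: [0.2, -0.1, -0.9]
finger_gap: 22.6
finger_force: 15.0
```

```bash
cat >> h.py <<'E'
def carrier(c,zo=0):
    P=cloud(c); z=P[...,2]; ok=(c["z_map"]>0)&(P[...,1]<100)
    g=(abs(P[...,0]-465)<150)&(abs(P[...,1]+45)<180)
    rects("cup",ok&g&(z>31+zo)&(z<45+zo),P,80); rects("tab",ok&g&(z>182+zo)&(z<195+zo),P,30); rects("top",ok&g&(z>70+zo)&(z<90+zo),P,60)
E
python3 - <<'E'
from h import *
c=look("wrist"); cv2.imwrite("pics/w3.png",c["img"]); carrier(c); s=manip.read_state(); print(s["eef_pos"],s["finger_gap"])
carrier(look("top"))
E
```

```text
cup [184  46  75  16 223] med [361.7  87.3  38. ] rect [360.5  87.1] [75.   8.9] 12.8
cup [274 112  36  37 363] med [432.7  25.2  38.2] rect [434.1  22.1] [36.7 36.4] 3.4
cup [330 112  36  36 330] med [495.   29.7  38.1] rect [492.2  26. ] [36.5 35.3] 3.5
cup [278 241  33  32 286] med [ 436.4 -105.9   37.7] rect [ 442.7 -116.9] [36.6 36.7] 3.0
cup [329 241  33  32 294] med [ 505.6 -108.6   37.9] rect [ 500.8 -113.4] [36.5 36.9] 4.1
tab [300 215  44  20 811] med [467.6 -44.6 188.1] rect [467.8 -45.1] [31.7 13.4] 3.7
[464.56906837 -58.60666826 289.65805078] 22.76226219553692
```

View pics/w3.png

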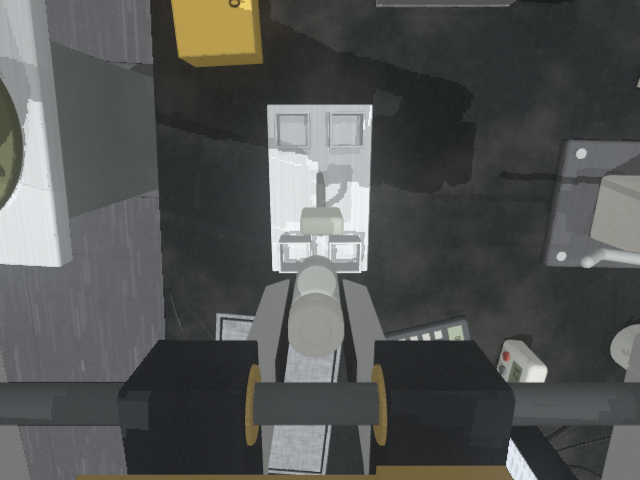

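The wrist view shows the vial upright in the fingers at (317,320) and the carrier's four cups at (292,130), (346,130), (296,252) and (346,252). The carrier is where it was. Vial goes to the (+29,+70) cup.

```bash
python3 -c "
from h import *
to(492.2,26,43.5,93.5)"
```

```text
at [464.5 -58.6 289.7] yaw 93.33 | roll -0.003 then dx 82.8 dy 32.8 dz 246.2
```

>>> arm_command([
  [-1, 0.042, 0.017, 0, 0],
  [-1, 0.041, 0.016, 0, 0],
  [-1, 0, 0, 0.05, 0],
  [-1, 0, 0, 0.05, 0],
  [-1, 0, 0, 0.05, 0],
  [-1, 0, 0, 0.03, 0],
  [-1, 0, 0, 0.015, 0],
  [-1, 0, 0, 0.015, 0],
  [-1, 0, 0, 0.015, 0],
  [-1, 0, 0, 0.012, 0],
  [-1, 0, 0, 0.009, 0],
  [-1, 0, 0, 0, 0],
  [-1, 0, 0, 0, 0],
])

```text
clock: 14.35
eef_pos: [492.8, 25.3, 44.1]
eef_rot: [3.141, 0.0, 1.628]
wrist_force: [-0.2, -0.1, -0.6]
finger_gap: 22.3
finger_force: 15.0
```

>>> arm_command([
  [0, 0, 0, 0, 0],
  [0, 0, 0, 0, 0],
  [0, 0, 0, 0, 0],
  [0, 0, 0, -0.02, 0],
  [0, 0, 0, -0.04, 0],
  [0, 0, 0, -0.05, 0],
  [0, 0.05, 0.013, 0, 0],
  [0, 0.051, 0.013, 0, 0],
  [0, 0.05, 0.013, 0, 0],
  [0, 0.05, 0.014, 0, 0],
  [0, 0.05, 0.013, 0, 0],
  [0, 0.05, 0.013, 0, 0],
  [0, 0, 0, 0, 0],
  [0, 0, 0, 0.04, 0],
  [0, 0, 0, 0.035, 0],
  [0, 0, 0, 0.02, 0],
  [0, 0, 0, 0.014, 0],
  [0, 0, 0, 0, 0],
  [0, 0, 0, 0, 0],
])

```text
clock: 16.73
eef_pos: [554.8, 330.5, 46.0]
eef_rot: [3.14, -0.001, 1.628]
wrist_force: [-0.1, -0.4, 0.3]
finger_gap: 47.4
finger_force: 0.0
```

Run:
```python
from h import *
to(553.8,330,45,93.4)
c=look("top"); cv2.imwrite("pics/t1.png",c["img"][200:330,280:520]); carrier(c)
```

```text
at [554.8 330.5  46. ] yaw 93.26 | roll -0.002 then dx -0.5 dy -1.1 dz 1.0
tab [352 274   6  15  80] med [468.4 -46.5 189.1] rect [468.6 -45.6] [32.3 11.8] 0.3
top [319 269  10  10  72] med [492.7  24.1  78.2] rect [493.7  25.4] [21.5 21.5] 46.3
```

>>> arm_command([
  [-1, 0, -0.001, 0.001, 0],
  [-1, 0, 0, 0, 0],
  [-1, 0, 0, 0, 0],
  [-1, 0, 0, 0, 0],
  [-1, 0, 0, 0, 0],
  [-1, 0, 0, -0.01, 0],
  [-1, 0, 0, -0.025, 0],
  [-1, 0, 0, -0.05, 0],
  [-1, 0, 0, -0.055, 0],
  [-1, 0, 0, -0.055, 0],
  [-1, -0.025, -0.008, -0.05, 0],
  [-1, -0.055, -0.017, 0, 0],
  [-1, -0.06, -0.018, 0, 0],
  [-1, -0.06, -0.018, 0, 0],
  [-1, -0.06, -0.018, 0, 0],
  [-1, -0.055, -0.017, 0, 0],
  [-1, -0.05, -0.012, 0, 0],
  [-1, -0.019, -0.004, 0, 0],
  [-1, 0, 0, 0, 0],
  [-1, 0, 0, 0, 0],
])

```text
clock: 19.27
eef_pos: [463.5, -58.4, 289.0]
eef_rot: [3.141, -0.0, 1.628]
wrist_force: [0.4, -0.0, -0.3]
finger_gap: 22.5
finger_force: 15.0
```

Run:
```python
from h import *
c=look("wrist"); cv2.imwrite("pics/w4.png",c["img"]); carrier(c); s=manip.read_state(); print(s["eef_pos"],s["finger_gap"])
```

```text
cup [184  46  76  16 215] med [365.3  87.6  38.1] rect [361.   87.2] [74.2  8.7] 13.0
cup [275 112  36  37 390] med [434.4  23.4  38.2] rect [434.1  22.3] [36.8 36.4] 3.3
cup [330 112  36  37 349] med [492.3  25.9  38.2] rect [492.1  25.6] [36.9 36.3] 3.4
cup [279 241  32  33 286] med [ 435.5 -107.9   37.8] rect [ 442.3 -117.2] [35.5 37.7] 2.6
cup [330 241  33  33 318] med [ 504.2 -104.9   37.7] rect [ 500.9 -113.8] [36.3 37.4] 4.2
tab [301 216  44  20 845] med [467.5 -44.8 188.1] rect [467.5 -45.4] [31.6 13.8] 2.6
top [339 118  26  26 520] med [492.5  24.8  76.3] rect [492.7  24.7] [23.9 23. ] 3.5
[463.56726844 -58.27359606 288.94817706] 22.99998970063998
```

>>> arm_command([
  [-1, -0.029, -0.012, 0, 0],
  [-1, -0.028, -0.012, 0, 0],
  [-1, 0, 0, 0.05, 0],
  [-1, 0, 0, 0.05, 0],
  [-1, 0, 0, 0.05, 0],
  [-1, 0, 0, 0.03, 0],
  [-1, 0, 0, 0.015, 0],
  [-1, 0, 0, 0.015, 0],
  [-1, 0, 0, 0.015, 0],
  [-1, 0, 0, 0.011, 0],
  [-1, 0, 0, 0.008, 0],
  [-1, 0, 0, 0, 0],
  [-1, 0, 0, 0, 0],
  [-1, 0, 0, 0, 0],
])

```text
clock: 21.08
eef_pos: [443.0, -117.5, 45.1]
eef_rot: [3.141, 0.0, 1.628]
wrist_force: [0.1, -0.4, -0.6]
finger_gap: 22.7
finger_force: 15.0
```

>>> arm_command([
  [-1, 0, 0, 0.001, 0],
  [0, 0, 0, 0, 0],
  [0, 0, 0, 0, 0],
  [0, 0, 0, 0, 0],
  [0, 0, 0, -0.015, 0],
  [0, 0, 0, -0.04, 0],
  [0, 0, 0, -0.05, 0],
  [0, 0, 0, -0.05, 0],
  [0, 0, 0, -0.05, 0],
  [0, 0, 0, -0.05, 0],
  [0, 0.004, 0.04, 0, 0],
  [0, 0.005, 0.04, 0, 0],
  [0, 0.005, 0.04, 0, 0],
  [0, 0.004, 0.038, 0, 0],
  [0, 0, 0, 0, 0],
  [0, 0, 0, 0, 0],
])

```text
clock: 23.08
eef_pos: [598.9, -90.4, 299.4]
eef_rot: [3.141, 0.0, 1.628]
wrist_force: [0.3, 1.1, 0.1]
finger_gap: 46.7
finger_force: 0.0
```

Run:
```python
from h import *
c=look("wrist"); cv2.imwrite("pics/w5.png",c["img"]); np.savez("w5.npz",P=cloud(c),img=c["img"]);carrier(c); s=manip.read_state(); print(s["eef_pos"],c["eye"])
P=cloud(c); m=(c["z_map"]>0)&(P[...,2]>205)&(P[...,2]<250)&(P[...,0]>600)&(abs(P[...,1]+47)<25)
q=P[m]
for x0 in range(620,760,6):
    k=q[(q[:,0]>=x0)&(q[:,0]<x0+6)]
    if len(k): print(x0,len(k),k[:,1].min().round(1),k[:,1].max().round(1),np.percentile(k[:,2],90).round(1))
print(q[:,0].min())
carrier(look("top"))
```

```text
cup [ 48   4  80  18 389] med [367.2  87.6  38.1] rect [360.4  87.2] [76.1  9.3] 12.8
cup [146  72  41  38 520] med [433.9  24.9  37.9] rect [434.2  22.3] [37.8 36.6] 3.3
cup [202  72  39  38 382] med [497.8  26.7  38.2] rect [492.1  25.7] [37.1 36.7] 3.8
cup [161 205  36  33 322] med [ 452.4 -108.8   37.7] rect [ 443.  -117.3] [37.3 36.7] 3.7
cup [212 205  35  33 396] med [ 500.2 -115.3   37.8] rect [ 500.7 -113.8] [37.4 36.9] 3.3
cup [174 212  16  20  91] med [ 451.4 -111.5   38.5] rect [ 448.9 -114.7] [ 9.1 22.3] 27.4
tab [118 160  47  20 874] med [469.4 -45.3 188.1] rect [468.1 -45.6] [31.8 13.7] 3.1
top [200  74  26  28 554] med [493.1  24.4  76.3] rect [492.8  24.4] [23.3 23.8] 68.2
top [154 218  25  23 450] med [ 443.7 -117.3   76.3] rect [ 442.5 -117.6] [24.4 23. ] 4.7
[598.73717593 -90.53666968 299.63278233] [594.35279853 -15.01181938 478.07734644]
626 77 -51.2 -44.0 238.2
632 109 -52.1 -44.0 238.2
638 103 -51.3 -43.7 233.0
644 92 -51.1 -43.4 227.4
650 99 -50.9 -43.4 221.9
656 127 -51.0 -43.0 223.2
662 137 -50.6 -42.8 226.8
668 135 -50.5 -42.6 230.5
674 113 -49.8 -42.7 230.6
680 111 -49.5 -42.2 230.9
686 124 -50.1 -41.9 230.8
692 125 -49.8 -41.7 230.9
698 119 -49.4 -41.5 230.8
704 112 -48.9 -41.4 230.9
710 117 -49.0 -41.1 230.7
716 118 -49.1 -40.9 230.6
722 127 -48.6 -40.6 230.9
728 114 -48.2 -40.5 230.7
734 117 -47.7 -40.4 230.7
740 114 -48.0 -40.1 230.7
746 126 -47.9 -39.7 230.7
752 117 -47.4 -39.5 230.8
758 118 -47.1 -39.6 230.7
627.8408021277382
top [319 269  10  10  74] med [492.7  24.1  77.3] rect [493.2  25. ] [23.1 21.4] 42.2
```

View pics/w5.png

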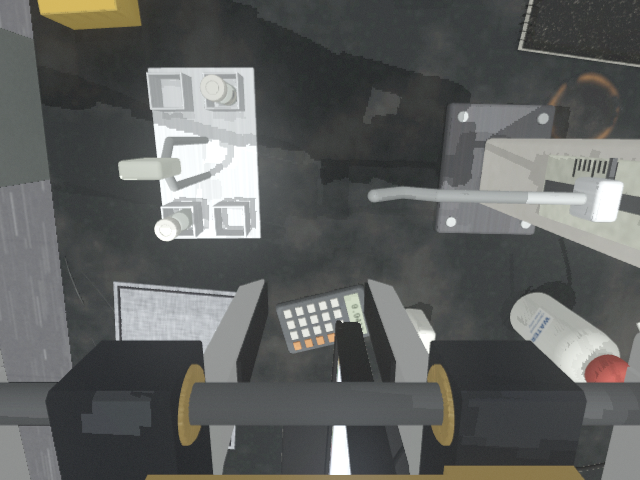

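The wrist view shows both vials upright in diagonal cups at (218,90) and (170,228), the tab at (150,168), and the hook rod from its end at (375,196) to the column at (600,200). Now the tab grasp.

>>> arm_command([
  [0, 0.013, -0.032, 0, 0],
  [0, 0.013, -0.032, 0, 0],
  [0, 0.013, -0.032, 0, 0],
  [0, 0.013, -0.032, 0, 0],
  [0, 0, 0, 0, 0.174],
  [0, 0, 0, 0, 0.174],
  [0, 0, 0, 0, 0.174],
  [0, 0, 0, 0, 0.174],
  [0, 0, 0, 0, 0.174],
  [0, 0, 0, 0, 0.174],
  [0, 0, 0, 0, 0.174],
  [0, 0, 0, 0, 0.174],
  [0, 0, 0, 0, 0.174],
  [0, 0, 0, 0.05, 0],
  [0, 0, 0, 0, 0],
  [0, 0, 0, 0, 0],
])

```text
clock: 25.18
eef_pos: [468.9, -45.9, 250.7]
eef_rot: [3.141, -0.002, 0.062]
wrist_force: [-0.1, 0.1, -0.5]
finger_gap: 47.5
finger_force: 0.0
```

Run:
```python
from h import *
to(467.9,-45.5,150,3.5)
c=look("wrist"); carrier(c)
P=np.load("w5.npz")["P"]
m=(P[...,2]>205)&(P[...,2]<250)&(P[...,0]>600)&(P[...,0]<700)&(abs(P[...,1]+47)<25)
q=P[m]
for x0 in range(640,672,2):
    k=q[(q[:,0]>=x0)&(q[:,0]<x0+2)]; print(x0+1,k[:,2].max().round(1),np.percentile(k[:,2],80).round(1))
```

```text
at [468.9 -45.9 250.7] yaw 3.54 | roll 0.001 then dx -1.0 dy -0.5 dz 100.7
cup [225 168  40  38 369] med [498.3  19.9  38.1] rect [492.2  26. ] [36.6 36.8] 3.5
cup [366 168  40  38 451] med [ 500.9 -114.9   37.9] rect [ 500.9 -113.5] [36.4 37. ] 3.6
cup [228 225  39  36 476] med [435.9  23.5  37.7] rect [434.5  22.6] [36.7 37.1] 3.9
cup [364 225  38  36 340] med [ 453.7 -109.2   37.8] rect [ 443.3 -117.1] [36.4 37.2] 3.8
cup [372 232  21  17  89] med [ 451.3 -111.    38.6] rect [ 448.3 -113.7] [ 9.4 22.3] 34.4
cup [171 272  21  68 357] med [365.3  87.8  38. ] rect [360.4  87.3] [75.3  9.2] 12.6
tab [ 304  234   22   49 1030] med [469.1 -45.5 188.1] rect [468.3 -45.4] [31.3 13.8] 3.7
top [225 178  28  27 581] med [493.1  24.5  76.3] rect [492.9  24.9] [23.  23.6] 47.6
top [377 241  26  26 531] med [ 443.4 -117.1   76.2] rect [ 442.8 -117.3] [23.4 23.1] 5.1
641 232.5 231.6
643 230.6 229.8
645 229.1 228.2
647 227.2 226.1
649 225.6 224.8
651 223.3 222.4
653 221.5 220.5
655 221.6 219.5
657 222.1 220.9
659 223.6 222.3
661 224.7 223.6
663 226.2 224.7
665 227.1 226.0
667 228.0 226.9
669 230.4 227.9
671 230.6 229.6
```

>>> arm_command([
  [0, -0.001, 0, 0.04, 0],
  [0, 0, 0, 0.03, 0],
  [0, 0, 0, 0.02, 0],
  [0, 0, 0, 0.011, 0],
  [0, 0, 0, 0, 0],
  [0, 0, 0, 0, 0],
  [-1, 0, 0, 0, 0],
  [-1, 0, 0, 0, 0],
  [-1, 0, 0, 0, 0],
  [-1, 0, 0, 0, 0],
  [-1, 0, 0, 0, 0],
  [-1, 0, 0, 0, 0],
], newtons=40)

```text
clock: 26.72
eef_pos: [467.6, -45.8, 147.7]
eef_rot: [-3.141, 0.0, 0.062]
wrist_force: [-0.6, 0.5, -0.8]
finger_gap: 13.6
finger_force: 40.0
```

>>> arm_command([
  [-1, 0, 0, -0.005, 0],
  [-1, 0, 0, -0.01, 0],
  [-1, 0, 0, -0.02, 0],
  [-1, 0, 0, -0.03, 0],
  [-1, 0, 0, -0.03, 0],
  [-1, 0, 0, -0.016, 0],
  [-1, 0, 0, -0.007, 0.024],
  [-1, 0.012, 0.001, 0, 0],
  [-1, 0.025, 0.001, 0, 0],
  [-1, 0.03, 0.001, 0, 0],
  [-1, 0.025, 0.001, 0, 0],
  [-1, 0.015, 0.001, 0, 0],
  [-1, 0.008, 0.001, 0, 0],
  [-1, 0, 0, 0, 0],
  [-1, 0, 0, 0, 0],
  [-1, 0, 0, 0, 0],
])

```text
clock: 28.72
eef_pos: [582.6, -47.5, 266.0]
eef_rot: [3.142, -0.0, 0.038]
wrist_force: [-0.2, 0.2, -4.0]
finger_gap: 14.0
finger_force: 40.0
```

Run:
```python
from h import *
to(654.1,-47.4,266,2.1); s=manip.read_state(); print(s["wrist_force"],s["moment"],s["finger_gap"])
c=look("wrist"); P=cloud(c); z=P[...,2]; ok=(c["z_map"]>0)&(abs(P[...,1]+47)<130)&(abs(P[...,0]-580)<110)
rects("cup",ok&(z>145)&(z<165),P,80); rects("top",ok&(z>185)&(z<205),P,80); rects("base",ok&(z>110)&(z<132),P,500); rects("tab",ok&(z>300)&(z<315),P)
c=look("side"); cv2.imwrite("pics/s1.png",cv2.resize(c["img"][120:330,200:480],None,fx=2.5,fy=2.5))
```

```text
at [582.6 -47.5 266. ] yaw 2.17 | roll 0.001 then dx 71.5 dy 2.6 dz -0.0
[-0.16292751  0.21746546 -4.03284327] [-0.10964541  0.01298518  0.0081511 ] 13.967488429168505
cup [194 176  55  51 752] med [617.8  13.6 156.1] rect [608.8  23.3] [36.9 37. ] 2.3
cup [ 382  176   56   51 1100] med [ 613.8 -118.4  155.8] rect [ 614.2 -116.2] [36.7 37.2] 2.2
cup [217 184  24  28 184] med [616.3  12.9 155.2] rect [614.7  16.2] [21.6  8.1] 41.5
cup [ 200  250   53   49 1150] med [550.6  22.5 155. ] rect [551.1  21.2] [37.  37.4] 2.2
cup [379 250  53  49 818] med [ 566.6 -111.1  155. ] rect [ 556.5 -118.5] [37. 37.] 2.3
cup [390 259  30  27 279] med [ 564.6 -112.7  155.9] rect [ 561.4 -115.4] [10.  22.5] 33.6
top [ 191  190   40   39 1186] med [610.6  20.8 194.7] rect [609.9  21.5] [23.5 23.8] 46.8
top [279 246  14  11  97] med [585.  -28.4 196.1] rect [584.  -28.3] [7.9 3.6] 74.1
top [339 246  14  12 102] med [586.5 -66.4 195.7] rect [585.6 -67. ] [3.7 7.8] 13.4
top [ 399  276   38   37 1069] med [ 557.4 -118.3  194.5] rect [ 556.  -119.1] [23.9 23.7] 10.4
base [  194   159   244   137 17596] med [593.9 -45.9 122.8] rect [582.1 -47.4] [117.4 196. ] 2.2
base [ 388  181   37   37 1263] med [ 611.7 -120.9  122.9] rect [ 612.4 -119. ] [29.2 27.8] 2.4
base [212 257  35  29 918] med [544.1  25.4 123.1] rect [546.2  23.8] [24.9 27.4] 2.0
tab [ 263  293  106   79 3910] med [590.3 -47.6 306.5] rect [585.5 -44.4] [33.4 32.7] 62.7
```

View pics/s1.png

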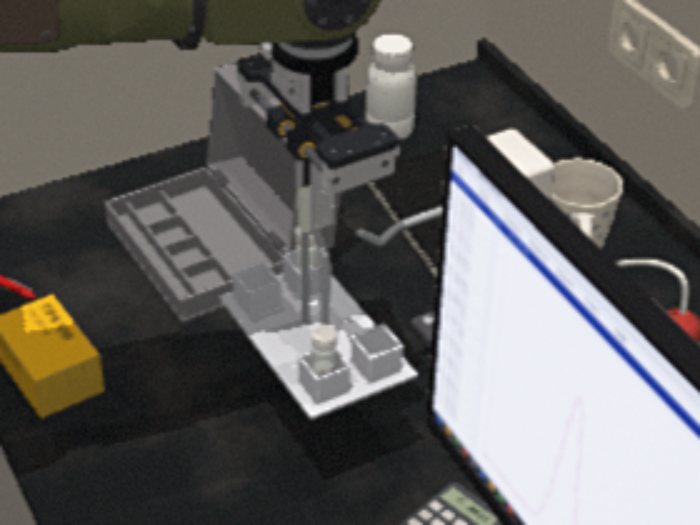

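>>> arm_command([
  [-1, 0.01, 0.0005, 0, 0],
  [-1, 0.015, 0.0005, 0, 0],
  [-1, 0.015, 0.0005, 0, 0],
  [-1, 0.015, 0.0005, 0, 0],
  [-1, 0.012, 0.0005, 0, 0],
  [-1, 0.0055, 0, 0, 0],
  [-1, 0, 0, 0, 0],
  [-1, 0, 0, 0, 0],
  [-1, 0, 0, 0.005, 0],
  [-1, 0, 0, 0.006, 0],
  [-1, 0, 0, 0.006, 0],
  [-1, 0, 0, 0.006, 0],
  [-1, 0, 0, 0.004, 0],
  [-1, 0, 0, 0.002, 0],
  [-1, 0, 0, 0, 0],
  [-1, 0, 0, 0, 0],
])

```text
clock: 30.82
eef_pos: [655.4, -47.3, 237.0]
eef_rot: [3.142, -0.0, 0.038]
wrist_force: [0.3, -0.4, -2.7]
finger_gap: 14.0
finger_force: 40.0
```

Run:
```python
from h import *
to(655,-47.1,211,2.1); s=manip.read_state(); print(s["wrist_force"],s["moment"],s["finger_gap"])
c=look("wrist"); P=cloud(c); z=P[...,2]; ok=(c["z_map"]>0)&(abs(P[...,1]+47)<130)&(abs(P[...,0]-655)<110)
rects("base",ok&(z>80)&(z<102),P,500)
m=ok&(z>205)&(z<250)&(abs(P[...,1]+47)<12)&(P[...,0]>665)
q=P[m]
for x0 in range(664,730,10):
    k=q[(q[:,0]>=x0)&(q[:,0]<x0+10)]
    if len(k): print(x0,np.median(k,0).round(1),len(k))
```

```text
at [655.4 -47.3 237. ] yaw 2.16 | roll 0.001 then dx -0.4 dy -0.2 dz 26.0
[ 0.34354062 -0.41481108 -2.70141592] [ 0.07410845  0.00055149 -0.01965291] 14.019996434902621
base [ 194  159  114  137 8119] med [667.   -7.6  93.8] rect [652.9   5.1] [117.6  91. ] 2.1
base [ 323  159  115  137 8151] med [669.1 -86.8  93.8] rect [657.  -99.5] [117.4  91.7] 2.2
base [ 388  181   37   37 1233] med [ 684.8 -120.5   93.8] rect [ 685.3 -119. ] [29.1 27.2] 1.9
base [212 257  35  28 898] med [617.2  25.5  94.1] rect [618.8  24.1] [23.8 27.3] 1.9
664 [671.2 -47.  239.7] 482
674 [679.1 -46.4 228.8] 304
684 [689.  -46.1 228.7] 322
694 [699.  -45.7 228.8] 331
704 [709.  -45.2 228.9] 344
714 [719.1 -44.8 228.8] 371
724 [729.1 -44.6 228.7] 400
```

>>> arm_command([
  [-1, 0, 0, 0.001, 0],
  [-1, 0, 0, 0.0015, 0],
  [-1, 0, 0, 0.0015, 0],
  [-1, 0, 0, 0.0015, 0],
  [-1, 0, 0, 0.0015, 0],
  [-1, 0, 0, 0.0015, 0],
  [-1, 0, 0, 0.0015, 0],
  [-1, 0, 0, 0.001, 0],
  [-1, 0, 0, 0.001, 0],
  [-1, 0, 0, 0, 0],
  [-1, 0, 0, 0, 0],
  [-1, 0, 0, 0, 0],
])

```text
clock: 32.38
eef_pos: [655.4, -47.2, 224.8]
eef_rot: [3.142, -0.0, 0.038]
wrist_force: [0.1, -0.2, -0.9]
finger_gap: 13.7
finger_force: 40.0
```

```bash
cat > hk.py <<'E'
from h import *
def hk():
    s=manip.read_state(); print(s["eef_pos"].round(1),s["wrist_force"].round(2),s["moment"].round(3),round(s["finger_gap"],1))
    c=look("wrist"); P=cloud(c); z=P[...,2]; ok=(c["z_map"]>0)&(abs(P[...,1]+47)<130)&(abs(P[...,0]-655)<110)
    m=ok&(z>190)&(z<250)&(abs(P[...,1]+46)<6)&(P[...,0]>682)&(P[...,0]<730)
    print("arm z",np.median(z[m]).round(2))
    u=s["eef_pos"][2]-147.7
    b=ok&(z>u-8)&(z<u+16); q=P[b]; A=np.c_[q[:,:2]-[655,-47],np.ones(len(q))]
    g=abs(q[:,2]-np.median(q[:,2]))<6
    k=np.linalg.lstsq(A[g],q[g,2],rcond=None)[0]; print("base tilt deg x,y",np.degrees(k[:2]).round(2),"z",k[2].round(1)); rects("base",b,P,3000)
    return c
E
python3 -c "
from hk import *
hk()"
```

```text
[655.4 -47.2 224.8] [ 0.12 -0.2  -0.88] [ 0.081 -0.04   0.004] 13.7
arm z 217.42
base tilt deg x,y [-0.18  0.03] z 81.8
base [ 194  159  114  137 8273] med [666.6  -7.1  81.6] rect [653.    5.1] [117.5  91. ] 2.0
base [ 323  159  115  137 8311] med [669.  -87.2  81.6] rect [657.  -99.6] [117.7  91.4] 1.9
```

>>> arm_command([
  [-1, 0, 0, 0.001, 0],
  [-1, 0, 0, 0.001, 0],
  [-1, 0, 0, 0.001, 0],
  [-1, 0, 0, 0.001, 0],
  [-1, 0, 0, 0.001, 0],
  [-1, 0, 0, 0, 0],
  [-1, 0, 0, 0, 0],
  [-1, 0, 0, 0, 0],
  [-1, 0, 0, 0, 0],
])

```text
clock: 33.55
eef_pos: [655.4, -47.2, 219.8]
eef_rot: [-3.142, 0.0, 0.038]
wrist_force: [0.3, 0.4, -0.4]
finger_gap: 13.4
finger_force: 40.0
```

```bash
python3 -c "
from hk import *
hk()"
```

```text
[655.4 -47.2 219.8] [ 0.32  0.35 -0.35] [ 0.014 -0.041 -0.022] 13.4
arm z 212.55
base tilt deg x,y [-0.22  0.02] z 76.7
base [ 194  159  114  137 8265] med [666.5  -7.1  76.6] rect [652.9   5.2] [117.4  91.2] 2.2
base [ 323  159  115  137 8294] med [668.9 -87.2  76.6] rect [656.9 -99.5] [117.8  91.4] 2.0
```

>>> arm_command([
  [-1, 0, 0, 0.0005, 0],
  [-1, 0, 0, 0.0005, 0],
  [-1, 0, 0, 0.0003, 0],
  [-1, 0, 0, 0, 0],
  [-1, 0, 0, 0, 0],
  [-0.68, 0, 0, 0, 0],
  [-0.65, 0, 0, 0, 0],
  [-0.6, 0, 0, 0, 0],
  [-0.5, 0, 0, 0, 0],
  [-0.4, 0, 0, 0, 0],
  [-0.2, 0, 0, 0, 0],
  [0, 0, 0, 0, 0],
  [0, 0, 0, 0, 0],
  [0, 0, 0, 0, 0],
  [0, 0, 0, 0, 0],
  [0, 0, 0, 0, 0],
])

```text
clock: 35.6
eef_pos: [655.4, -47.2, 218.5]
eef_rot: [-3.142, -0.0, 0.038]
wrist_force: [0.4, -0.4, -0.2]
finger_gap: 47.0
finger_force: 0.0
```

```bash
python3 -c "
from hk import *
hk()"
```

```text
[655.4 -47.2 218.5] [ 0.44 -0.41 -0.16] [ 0.02   0.026 -0.018] 47.0
arm z 209.83
base tilt deg x,y [-1.44  0.18] z 72.5
base [ 195  159  113  138 8336] med [664.9  -7.7  72.3] rect [652.2   5.5] [117.6  91.8] 1.5
base [ 323  160  113  137 8139] med [667.  -86.2  71.9] rect [655.2 -99.4] [117.7  90.9] 1.9
```

>>> arm_command([
  [0, 0, 0, -0.01, 0],
  [0, 0, 0, -0.015, 0],
  [0, 0, 0, -0.02, 0],
  [0, 0, 0, -0.025, 0],
  [0, 0, 0, -0.025, 0],
  [0, 0, 0, 0, 0],
  [0, 0, 0, 0, 0],
  [0, 0, 0, 0, 0],
  [0, 0, 0, 0, 0],
  [0, 0, 0, 0, 0],
  [0, 0, 0, 0, 0],
  [0, 0, 0, 0, 0],
  [0, 0, 0, 0, 0],
  [0, 0, 0, 0, 0],
  [0, 0, 0, 0, 0],
  [0, 0, 0, 0, 0],
  [0, 0, 0, 0, 0],
  [0, 0, 0, 0, 0],
  [0, 0, 0, 0, 0],
  [0, 0, 0, 0, 0],
])

```text
clock: 38.15
eef_pos: [655.4, -47.2, 313.5]
eef_rot: [-3.142, 0.0, 0.038]
wrist_force: [-1.3, -0.2, -0.7]
finger_gap: 47.3
finger_force: 0.0
```

```bash
cat >> hk.py <<'E'
def hang(dump=None):
    c=look("wrist"); P=cloud(c); z=P[...,2]; ok=(c["z_map"]>0)&(abs(P[...,1]+47)<130)&(abs(P[...,0]-655)<110)
    m=ok&(z>190)&(z<250)&(abs(P[...,1]+46)<6)&(P[...,0]>682)&(P[...,0]<730); print("arm z",np.median(z[m]).round(2),"clock",manip.read_state()["clock"])
    b=ok&(z>62)&(z<84); q=P[b]; A=np.c_[q[:,:2]-[655,-47],np.ones(len(q))]; g=abs(q[:,2]-np.median(q[:,2]))<6
    k=np.linalg.lstsq(A[g],q[g,2],rcond=None)[0]; print("tilt",np.degrees(k[:2]).round(2),"z",k[2].round(1))
    rects("tab",ok&(z>250)&(z<275),P,100); rects("top",ok&(z>135)&(z<160),P,200); rects("base",b,P,3000)
    if dump: cv2.imwrite(dump,c["img"])
E
python3 -c "
from hk import *
hang(); hang('pics/w6.png')"
```

```text
arm z 209.76 clock 38.2
tilt [-1.4   0.14] z 72.4
tab [ 305  231   22   50 1072] med [659.  -47.2 255.9] rect [658.  -47.4] [32.3 13.5] 2.0
top [224 176  29  27 613] med [683.4  22.2 143.7] rect [683.3  22.7] [23. 24.] 1.7
top [377 241  28  28 576] med [ 628.5 -117.2  144.5] rect [ 627.5 -117.9] [23.8 23.6] 41.0
base [ 222  154   88  109 5565] med [659.4  -7.3  72.4] rect [651.9   5.6] [117.9  92.1] 1.6
base [ 321  155   88  109 5424] med [662.5 -85.9  72. ] rect [655.  -98.7] [117.9  91.8] 1.8
arm z 209.7 clock 38.25
tilt [-1.4   0.16] z 72.4
tab [ 305  231   22   50 1067] med [659.3 -47.2 256. ] rect [658.1 -47.4] [32.1 13.5] 1.9
top [224 176  29  27 613] med [683.4  22.2 143.8] rect [683.3  22.9] [22.9 23.8] 1.4
top [377 242  28  27 572] med [ 628.4 -117.2  144.5] rect [ 627.6 -117.8] [23.8 23.7] 38.8
base [ 222  154   88  109 5566] med [659.6  -7.4  72.4] rect [652.    5.5] [117.8  92. ] 1.4
base [ 321  155   88  109 5413] med [662.4 -85.9  72. ] rect [655.1 -98.8] [117.9  91.8] 2.0
```

View pics/w6.png

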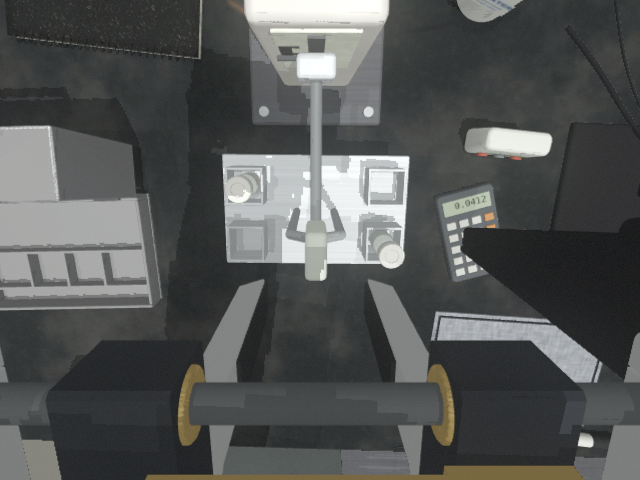

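The wrist view shows the carrier hanging free on the hook, with both vials upright at (240,187) and (390,250). It sits about 1.4° off level and steady, and the pointer has sunk 21 mm and is constant. While it hangs I measure the mat.

>>> arm_command([
  [0, -0.02, 0, -0.01, 0],
  [0, -0.04, 0, -0.01, 0],
  [0, -0.04, 0, 0, 0],
  [0, -0.04, 0, 0, 0],
  [0, -0.04, 0.02, 0, 0],
  [0, -0.04, 0.04, 0, 0],
  [0, -0.035, 0.04, 0, 0],
  [0, 0, 0.04, 0, 0],
  [0, 0, 0.04, 0, 0],
  [0, 0, 0.03, 0, 0],
  [0, 0, 0, 0, 0],
  [0, 0, 0, 0, 0],
  [0, 0, 0, 0, 0],
])

```text
clock: 39.88
eef_pos: [408.6, -265.9, 333.7]
eef_rot: [3.141, -0.0, 0.039]
wrist_force: [-0.5, -0.2, 1.2]
finger_gap: 46.9
finger_force: 0.0
```

Run:
```python
from h import *
c=look("wrist"); cv2.imwrite("pics/w7.png",c["img"]); P=cloud(c); print(manip.read_state()["eef_pos"],manip.read_state()["clock"])
g=cv2.cvtColor(c["img"],cv2.COLOR_BGR2GRAY)
v,u=np.mgrid[0:480,0:640]
d=np.stack([(u-c["cx"])/c["fx"],(v-c["cy"])/c["fy"],np.ones(u.shape)],-1)@c["R"].T
Q=c["eye"]+d*((2-c["eye"][2])/d[...,2])[...,None]
m=(g>70)&(v<285)&(abs(P[...,2])<8)&(Q[...,1]<-140)&(Q[...,1]>-430)&(Q[...,0]<530)
m=cv2.morphologyEx(m.astype(np.uint8),cv2.MORPH_OPEN,np.ones((3,3)))
m=cv2.morphologyEx(m,cv2.MORPH_CLOSE,np.ones((7,7)))
rects("mat",m,Q,500)
t=look("top"); T=cloud(t); g=cv2.cvtColor(t["img"],cv2.COLOR_BGR2GRAY); vv,uu=np.mgrid[0:480,0:640]
m=(g>70)&(uu>400)&(uu<515)&(vv>255)&(vv<345)&(t["z_map"]>0)&(abs(T[...,2])<9); rects("mattop",cv2.morphologyEx(m.astype(np.uint8),cv2.MORPH_CLOSE,np.ones((5,5))),T,500)
```

```text
[ 408.63830299 -265.95324508  333.74702909] 39.925
mat [  271   114   180   142 21937] med [ 427.6 -320.2    2. ] rect [ 422.9 -321.8] [221.2 166.7] 88.0
mattop [ 412  271   73   65 2359] med [ 453.2 -257.9    2.1] rect [ 427.4 -184.8] [428.  167.4] 88.5
```

View pics/w7.png

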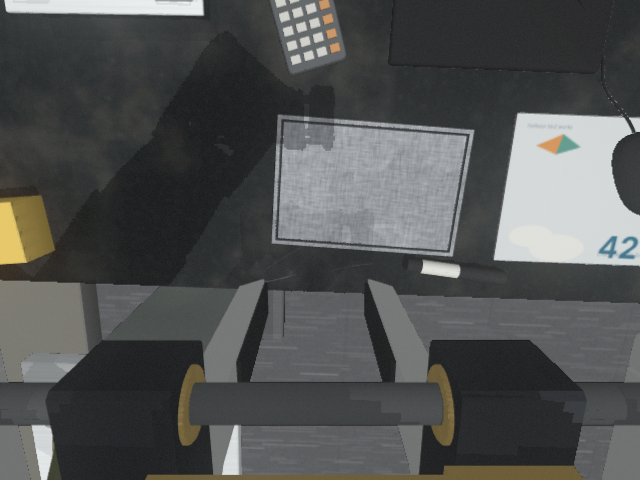

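The wrist view shows the mat with corners at (279,115), (474,130), (453,255) and (273,242), unobstructed. I turn these into a pose.

Run:
```python
from h import *
c=look("wrist")
q=np.array([ray(c,u,v,2)[:2] for u,v in((279,115),(474,130),(453,255),(273,242))])
print(q.round(1),"c",q.mean(0).round(1),[np.linalg.norm(q[i]-q[(i+1)%4]).round(1) for i in range(4)])
a=q[0]-q[1]+q[3]-q[2]; print("yaw",np.degrees(np.arctan2(-a[0],a[1])).round(2))
b=q[0]-q[3]+q[1]-q[2]; print("yaw",np.degrees(np.arctan2(b[1],b[0])).round(2))
t=look("top")
q=np.array([ray(t,u,v,2)[:2] for u,v in((413.5,270.5),(507,274.5),(508,336.5),(412,333.5))]); print(q.round(1),q.mean(0).round(1))
to(656.5,-47.2,218.5,2.1)
```

```text
[[ 507.9 -217.2]
 [ 499.8 -459.8]
 [ 337.1 -454.9]
 [ 345.7 -211.7]] c [ 422.6 -335.9] [np.float64(242.7), np.float64(162.7), np.float64(243.4), np.float64(162.4)]
yaw -1.96
yaw -1.84
[[ 509.5 -213.3]
 [ 501.  -461.6]
 [ 339.1 -457.8]
 [ 345.  -206.9]] [ 423.6 -334.9]
at [ 408.6 -266.3  333.6] yaw 2.2 | roll 0.002 then dx 255.8 dy -209.9 dz 115.1
```

>>> arm_command([
  [0, 0, -0.03, 0, 0],
  [0, 0, -0.05, 0, 0],
  [0, 0.02, -0.05, 0, 0],
  [0, 0.035, -0.045, 0, 0],
  [0, 0.045, -0.025, 0, 0],
  [0, 0.05, -0.01, 0, 0],
  [0, 0.05, 0, 0, 0],
  [0, 0.04, 0, 0, 0],
  [0, 0.016, 0, 0, 0],
  [0, 0, 0, 0, 0],
  [0, 0, 0, 0.02, 0],
  [0, 0, 0, 0, 0],
  [0, 0, 0, 0, 0],
])

```text
clock: 41.7
eef_pos: [656.1, -47.2, 314.7]
eef_rot: [3.141, -0.001, 0.038]
wrist_force: [0.4, 0.1, 0.5]
finger_gap: 46.9
finger_force: 0.0
```

```bash
python3 -c "
from hk import *
hang(); to(657.5,-47.4,216,2.1)"
```

```text
arm z 209.75 clock 41.75
tilt [-1.4   0.17] z 72.4
tab [ 305  232   22   49 1055] med [659.2 -47.2 255.9] rect [658.4 -47.3] [31.3 13.5] 2.0
top [225 177  28  27 606] med [683.3  22.3 143.7] rect [683.1  22.5] [23.3 23.4] 86.1
top [377 242  27  27 569] med [ 628.7 -117.2  144.5] rect [ 627.7 -117.8] [23.3 23.4] 1.3
base [ 222  155   88  109 5547] med [659.   -7.3  72.4] rect [651.9   5.6] [118.1  92. ] 1.8
base [ 321  156   88  109 5376] med [662.6 -85.9  72. ] rect [654.5 -98.7] [118.6  92. ] 1.7
at [656.2 -47.2 314.8] yaw 2.16 | roll 0.001 then dx 1.3 dy 0.2 dz 98.8
```

>>> arm_command([
  [0, 0.0013, 0, 0.03, 0],
  [0, 0, 0, 0.03, 0],
  [0, 0, 0, 0.025, 0],
  [0, 0, 0, 0.01, 0],
  [0, 0, 0, 0.004, 0],
  [0, 0, 0, 0, 0],
  [0, 0, 0, 0, 0],
  [-0.4, 0, 0, 0, 0],
  [-0.6, 0, 0, 0, 0],
  [-0.7, 0, 0, 0, 0],
  [-1, 0, 0, 0, 0],
  [-1, 0, 0, 0, 0],
  [-1, 0, 0, 0, 0],
  [-1, 0, 0, 0, 0],
  [-1, 0, 0, 0, 0],
], newtons=40)

```text
clock: 43.62
eef_pos: [657.7, -47.1, 214.5]
eef_rot: [-3.142, -0.0, 0.038]
wrist_force: [0.0, 0.6, -0.4]
finger_gap: 13.9
finger_force: 40.0
```

>>> arm_command([
  [-1, 0, 0, -0.002, 0],
  [-1, 0, 0, -0.003, 0],
  [-1, 0, 0, -0.004, 0],
  [-1, 0, 0, -0.004, 0],
  [-1, 0, 0, -0.004, 0],
  [-1, 0, 0, -0.004, 0],
  [-1, 0, 0, -0.004, 0],
  [-1, 0, 0, -0.005, 0],
  [-1, 0, 0, -0.006, 0],
  [-1, 0, 0, -0.007, 0],
  [-1, 0, 0, -0.007, 0],
  [-1, 0, 0, -0.004, 0],
  [-1, 0, 0, 0, 0],
  [-1, 0, 0, 0, 0],
  [-1, 0, 0, 0, 0],
])

```text
clock: 45.5
eef_pos: [657.6, -47.2, 268.1]
eef_rot: [-3.142, 0.0, 0.038]
wrist_force: [-0.3, -0.6, -2.1]
finger_gap: 13.9
finger_force: 40.0
```

```bash
python3 -c "
from hk import *
hk()"
```

```text
[657.6 -47.2 268.1] [-0.27 -0.63 -2.1 ] [0.057 0.063 0.035] 13.9
arm z 229.8
base tilt deg x,y [-1.47 -0.01] z 126.1
base [ 194  163  115  138 8359] med [665.7  -7.3 125.8] rect [651.7   4.8] [117.8  91.9] 1.9
base [ 322  164  115  137 8268] med [667.9 -87.  125.7] rect [655.4 -99.1] [117.2  92.3] 2.0
```

>>> arm_command([
  [-1, -0.01, 0, 0, 0],
  [-1, -0.02, 0, 0, 0],
  [-1, -0.025, 0, 0, 0],
  [-1, -0.03, 0, 0, 0],
  [-1, -0.03, 0, 0, 0],
  [-1, -0.03, 0, 0, 0],
  [-1, -0.025, 0, 0, 0],
  [-1, -0.01, 0, 0, 0],
  [-1, 0, 0, 0, 0.07],
  [-1, -0.005, 0.02, 0, 0],
  [-1, -0.005, 0.03, 0, 0],
  [-1, -0.005, 0.04, 0, 0],
  [-1, -0.005, 0.04, 0, 0],
  [-1, -0.005, 0.04, 0, 0],
  [-1, -0.005, 0.04, 0, 0],
  [-1, -0.005, 0.035, 0, 0],
  [-1, -0.005, 0.025, 0, 0],
  [-1, -0.005, 0.0137, 0, 0],
  [-1, 0, 0, 0, 0],
  [-1, 0, 0, 0, 0],
])

```text
clock: 48.05
eef_pos: [424.0, -335.3, 268.5]
eef_rot: [-3.141, -0.0, -0.032]
wrist_force: [0.1, 0.1, -2.5]
finger_gap: 13.5
finger_force: 40.0
```

Run:
```python
from h import *
to(423.3,-335.8,151,-1.9)
c=look("wrist"); P=cloud(c); z=P[...,2]; ok=(c["z_map"]>0)&(abs(P[...,1]+336)<130)&(abs(P[...,0]-423)<110)
rects("base",ok&(z>118)&(z<134),P,3000);rects("top",ok&(z>185)&(z<210),P,200)
```

```text
at [ 424.  -335.3  268.5] yaw -1.81 | roll 0.002 then dx -0.7 dy 0.5 dz 117.5
base [  194   163   243   138 17687] med [ 434.3 -335.7  126.1] rect [ 419.8 -335.1] [196.  117.8] 88.0
top [ 189  199   41   39 1216] med [ 450.9 -267.9  198. ] rect [ 450. -267.] [23.7 23.5] 44.3
top [ 402  278   39   39 1140] med [ 392.3 -406.   198.9] rect [ 390.6 -407. ] [23.7 23.6] 55.9
```

>>> arm_command([
  [-1, 0, 0, 0.015, 0],
  [-1, 0, 0, 0.025, 0],
  [-1, 0, 0, 0.025, 0],
  [-1, 0, 0, 0.02, 0],
  [-1, 0, 0, 0.015, 0],
  [-1, 0, 0, 0.008, 0],
  [-1, 0, 0, 0.005, 0],
  [-1, 0, 0, 0.002, 0],
  [-1, 0, 0, 0.001, 0],
  [-1, 0, 0, 0.001, 0],
  [-1, 0, 0, 0.001, 0],
  [-1, 0, 0, 0.001, 0],
  [-1, 0, 0, 0, 0],
  [-1, 0, 0, 0, 0],
])

```text
clock: 49.85
eef_pos: [423.8, -336.1, 149.9]
eef_rot: [3.141, -0.0, -0.032]
wrist_force: [-2.9, 3.2, 6.5]
finger_gap: 13.7
finger_force: 40.0
```

```bash
cat >> hk.py <<'E'
def mat():
    s=manip.read_state(); print(s["eef_pos"].round(1),s["wrist_force"].round(2),s["moment"].round(3))
    c=look("wrist"); P=cloud(c); z=P[...,2]; ok=(c["z_map"]>0)&(abs(P[...,1]+336)<130)&(abs(P[...,0]-423)<110)
    b=ok&(z>4)&(z<18); q=P[b]; A=np.c_[q[:,:2]-[423,-336],np.ones(len(q))]; g=abs(q[:,2]-np.median(q[:,2]))<3
    k=np.linalg.lstsq(A[g],q[g,2],rcond=None)[0]; print("tilt",np.degrees(k[:2]).round(2),"z",k[2].round(1))
    rects("base",ok&(z>4)&(z<18),P,2000);rects("top",ok&(z>72)&(z<92),P,200);rects("tab",ok&(z>185)&(z<200),P,200); return c
E
python3 -c "
from hk import *
mat()"
```

```text
[ 423.8 -336.1  149.9] [-2.9   3.25  6.45] [0.538 0.605 0.008]
tilt [-1.29  0.11] z 7.8
base [  194   163   243   138 17913] med [ 433.4 -336.6    7.6] rect [ 419.6 -335.9] [196.2 117.7] 88.0
top [ 187  196   40   38 1151] med [ 452.9 -266.9   79. ] rect [ 452.5 -266.1] [23.6 24.3] 24.2
top [ 401  280   37   37 1050] med [ 391.2 -405.6   80.2] rect [ 389.9 -406.4] [24.  23.6] 6.9
tab [ 263  293  106   81 3986] med [ 431.5 -336.4  191.5] rect [ 427.2 -333.3] [33.4 32.5] 58.6
```

>>> arm_command([
  [-1, 0, 0, 0, 0],
  [-1, 0, 0, 0, 0],
  [-1, 0, 0, 0.0005, 0],
  [-1, 0, 0, 0.0005, 0],
  [-1, 0, 0, 0, 0],
  [-1, 0, 0, 0, 0],
], newtons=4)

```text
clock: 50.65
eef_pos: [423.7, -336.1, 148.6]
eef_rot: [3.141, -0.0, -0.032]
wrist_force: [-2.5, 3.1, 5.4]
finger_gap: 14.0
finger_force: 4.0
```

>>> arm_command([
  [-0.68, 0, 0, 0, 0],
  [-0.65, 0, 0, 0, 0],
  [-0.55, 0, 0, 0, 0],
  [-0.4, 0, 0, 0, 0],
  [-0.2, 0, 0, 0, 0],
  [0, 0, 0, 0, 0],
  [0, 0, 0, 0, 0],
  [0, 0, 0, -0.01, 0],
  [0, 0, 0, -0.02, 0],
  [0, 0, 0, -0.03, 0],
  [0, 0, 0, -0.05, 0],
  [0, 0, 0, -0.03, 0],
  [0, 0, 0, 0, 0],
  [0, 0, 0, 0, 0],
])

```text
clock: 52.4
eef_pos: [423.5, -335.9, 287.7]
eef_rot: [-3.141, 0.001, -0.032]
wrist_force: [0.4, -0.1, -0.7]
finger_gap: 47.1
finger_force: 0.0
```

```bash
python3 -c "
from hk import *
c=mat(); cv2.imwrite('pics/w8.png',c['img'])"
```

```text
[ 423.5 -335.9  287.7] [ 0.4  -0.08 -0.7 ] [ 0.048  0.033 -0.026]
tilt [-0.1  0. ] z 6.5
base [ 231  155  171  100 9933] med [ 428.5 -335.9    6.6] rect [ 419.2 -335.9] [196.  118.4] 88.1
top [232 177  25  25 482] med [ 450.9 -266.3   78.3] rect [ 450.7 -266. ] [23.3 23.5] 39.8
top [374 234  24  24 441] med [ 388.7 -406.    78.3] rect [ 388.2 -406.4] [23.6 23.1] 82.5
tab [307 227  19  43 786] med [ 420.6 -336.2  190.1] rect [ 419.7 -336.2] [13.4 32.1] 88.0
```

View pics/w8.png

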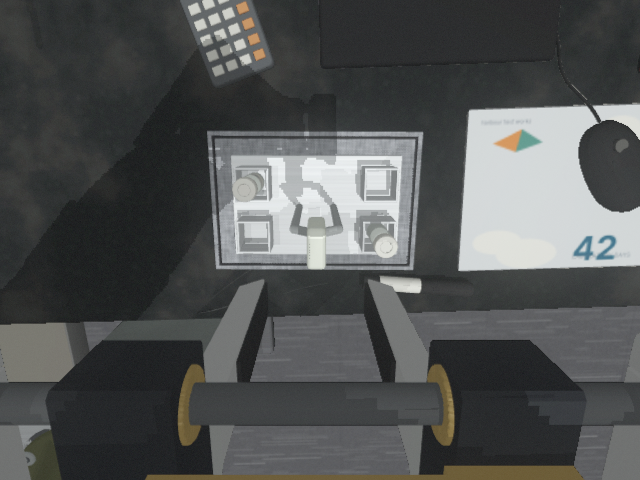

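The wrist view shows the carrier flat on the mat, inside its border and parallel to it. Both vials are upright at (248,187) and (385,243). Now I go back to the lid.

>>> arm_command([
  [0, 0, 0, -0.01, -0.1847],
  [0, 0, 0, -0.012, -0.1847],
  [0, 0, 0, 0, -0.1847],
  [0, 0, 0, 0, -0.1847],
  [0, 0, 0, 0, -0.1847],
  [0, 0, 0, 0, -0.1847],
  [0, 0, 0, 0, -0.1847],
  [0, 0, 0, 0, -0.1847],
  [0, 0, 0, 0, -0.1847],
  [0, 0.0535, 0.0156, 0, 0],
  [0, 0.0535, 0.0156, 0, 0],
  [0, 0.0535, 0.0156, 0, 0],
  [0, 0.0535, 0.0156, 0, 0],
  [0, 0.0535, 0.0156, 0, 0],
  [0, 0.0535, 0.0156, 0, 0],
  [0, 0.0535, 0.0156, 0, 0],
  [0, 0.0535, 0.0156, 0, 0],
  [0, 0.0535, 0.0156, 0, 0],
  [0, 0.0535, 0.0156, 0, 0],
  [0, 0.0535, 0.0156, 0, 0],
])

```text
clock: 54.95
eef_pos: [560.0, 263.4, 309.2]
eef_rot: [-3.14, 0.001, 1.63]
wrist_force: [1.6, -1.0, -1.2]
finger_gap: 46.8
finger_force: 0.0
```

Run:
```python
from h import *
c=look("wrist"); P=cloud(c); z=P[...,2]; ok=c["z_map"]>0
rects("bar",ok&(z>195)&(z<240)&(P[...,0]>690)&(abs(P[...,1]-260)<70),P)
m=ok&(z>195)&(z<240)&(P[...,0]>690)&(abs(P[...,1]-262)<35); print(np.median(P[m],0).round(1),P[m][:,0].min().round(1),P[m][:,0].max().round(1),P[m][:,2].max().round(1))
cv2.imwrite("pics/w9.png",c["img"])
to(725,263,299,93.4)
```

```text
bar [ 511  171   53  150 2737] med [719.7 276.2 220.1] rect [721.1 271.3] [ 12.2 108.6] 3.7
[720.4 263.8 220.5] 715.5 728.9 223.5
at [559.9 268.6 307.9] yaw 93.59 | roll 0.003 then dx -15.4 dy 164.4 dz 8.9
```

>>> arm_command([
  [0, -0.008, 0.04, 0.01, 0],
  [0, -0.007, 0.04, 0.013, 0],
  [0, 0, 0.04, 0.013, 0],
  [0, 0, 0.032, 0.01, 0],
  [0, 0, 0.01, 0.0, 0],
  [0, 0, 0, 0.02, 0],
  [0, 0, 0, 0.02, 0],
  [0, 0, 0, 0.016, 0],
  [0, 0, 0, 0.006, 0],
  [0, 0, 0, 0, 0],
  [0, 0, 0, 0, 0],
])

```text
clock: 56.38
eef_pos: [722.9, 256.3, 203.4]
eef_rot: [3.14, -0.0, 1.63]
wrist_force: [-0.0, 0.4, -0.1]
finger_gap: 46.8
finger_force: 0.0
```

>>> arm_command([
  [0, 0, 0, 0.004, 0],
  [0, 0, 0, 0, 0],
  [-1, 0, 0, 0, 0],
  [-1, 0, 0, 0, 0],
  [-1, 0, 0, 0, 0],
  [-1, 0, 0, 0, 0],
  [-1, 0, 0, 0, 0],
  [-1, 0, 0, 0, 0],
], newtons=20)

```text
clock: 57.38
eef_pos: [722.8, 256.2, 198.6]
eef_rot: [3.141, -0.0, 1.63]
wrist_force: [1.9, -0.4, 0.5]
finger_gap: 9.7
finger_force: 20.0
```

>>> arm_command([
  [-1, 0, -0.0155, -0.0055, 0],
  [-1, 0, -0.0161, -0.0043, 0],
  [-1, 0, -0.0164, -0.0029, 0],
  [-1, 0, -0.0166, -0.0015, 0],
  [-1, 0, -0.0167, 0, 0],
  [-1, 0, -0.0166, 0.0014, 0],
  [-1, 0, -0.0165, 0.0028, 0],
  [-1, 0, -0.0162, 0.0041, 0],
  [-1, 0, -0.0158, 0.0055, 0],
  [-1, 0, -0.0152, 0.0068, 0],
  [-1, 0, -0.0146, 0.0081, 0],
  [-1, 0, -0.0139, 0.0093, 0],
  [-1, 0, -0.013, 0.0104, 0],
  [-1, 0, -0.0121, 0.0115, 0],
  [-1, 0, -0.0111, 0.0125, 0],
  [-1, 0, -0.01, 0.0134, 0],
  [-1, 0, -0.0088, 0.0142, 0],
  [-1, 0, -0.0076, 0.0149, 0],
  [-1, 0, -0.0063, 0.0155, 0],
  [-1, 0, -0.0045, 0.012, 0],
])

```text
clock: 59.88
eef_pos: [460.6, 240.9, 69.8]
eef_rot: [3.138, -0.001, 1.63]
wrist_force: [13.5, 3.0, -2.7]
finger_gap: 9.3
finger_force: 20.0
```

>>> arm_command([
  [-1, 0, 0, 0.002, 0],
  [-1, 0, 0, 0.002, 0],
  [-1, 0, 0, 0, 0],
  [-1, 0, 0, 0, 0],
])

```text
clock: 60.38
eef_pos: [460.6, 241.0, 67.9]
eef_rot: [3.139, -0.001, 1.63]
wrist_force: [-2.4, -1.1, 20.9]
finger_gap: 9.4
finger_force: 20.0
```

>>> arm_command([
  [-1, 0, 0, -0.001, 0],
  [0, 0, 0, 0, 0],
  [0, 0, 0, 0, 0],
  [0, 0, 0, 0, 0],
  [0, 0, 0, 0, 0],
  [0, 0, 0, -0.02, 0],
  [0, 0, 0, -0.04, 0],
  [0, 0, 0, -0.05, 0],
  [0, 0, 0, -0.06, 0],
  [0, 0, 0, -0.05, 0],
  [0, 0, 0, 0, 0],
  [0, 0, 0, 0, 0],
])

```text
clock: 61.88
eef_pos: [459.4, 240.4, 286.1]
eef_rot: [-3.14, 0.001, 1.63]
wrist_force: [-0.2, 1.1, -0.4]
finger_gap: 47.1
finger_force: 0.0
```

Run:
```python
from h import *
c=look("wrist"); P=cloud(c); z=P[...,2]; ok=c["z_map"]>0
rects("lid",ok&(z>70)&(z<110),P,500)
m=ok&(z>85)&(z<110)&(P[...,0]>515)&(P[...,0]<645)&(P[...,1]>170)&(P[...,1]<355); q=P[m]
print(np.degrees(np.linalg.lstsq(np.c_[q[:,:2],np.ones(len(q))],q[:,2],rcond=None)[0][:2]),np.median(q[:,2]))
c=look("top"); cv2.imwrite("pics/t2.png",c["img"]); print(manip.read_state()["clock"],manip.read_state()["wrist_force"])
```

```text
lid [  312    85   222   221 34531] med [573.4 275.3  95.4] rect [551.7 261. ] [195.2 209.7] 3.3
lid [ 574  433   37   47 1240] med [786.8 -11.   88.8] rect [795.2 -16.8] [57.2 28.3] 49.9
[-0.12631479 -0.0958642 ] 96.0496628173455
61.975 [0.35253671 0.18659994 0.53772032]
```

View pics/t2.png

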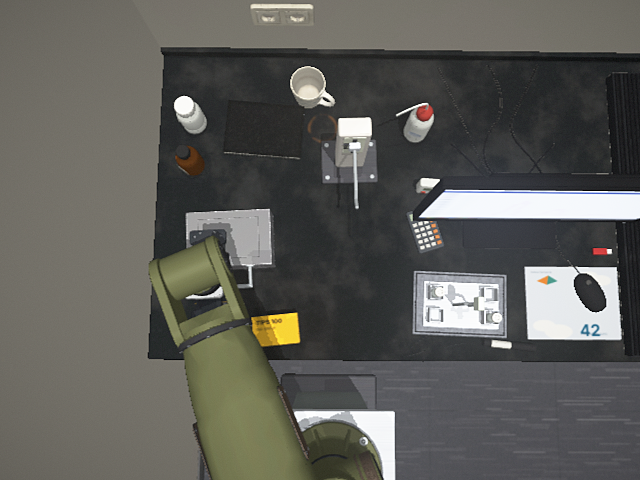

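The top view shows the lid shut at (230,238), and the carrier squarely on the mat at (462,303) with both vials in it. The bystanders are where they were. I hand the job in.

```bash
python3 -c "
from h import *
print(ticket.sign_off())"
```

```text
the job is handed in; nothing more can be done
None
```

The job is done and handed in: the opened lid stayed up when let go, both vials found in the case were weighed in the carrier (which hung steady about 1.4° off level), the carrier now stands flat on the mat with the vials upright, and the case is shut.

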